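# Stack the two-tier soldering kit

### The arm

A 6-joint arm with a two-finger parallel gripper is mounted at the origin on a cart in front of the work surface, level with it; the furniture and walls round the work are solid. World frame = base frame: x ahead of the robot, y to its left, z up, the work surface at z = 0. Lengths are in m, angles in rad, forces in N, time in s.
With the tool pointing down it reaches from about 0.325 to 0.775 m from the base axis. Payload 5.5 kg.
Tool frame: the origin (TCP) lies at the very end of the fingers, on their centre line; the grasp point (between the pads) lies 19 mm behind it (grasp_offset is the distance from the TCP to the grasp point, in m); z points along the fingers, y is the line along which they close (so a half turn about z gives the same grasp; the last joint's range is limited). The gripper opens to 85 mm and grips with 20 to 120 N. Pads are 22 mm wide; open, the fingers measure 114 mm over their backs; the gripper's body (76 mm by 85 mm) begins 54 mm behind the grasp point. The pads swing forward as they close: fully open they stand 13 mm farther back than shut.
Start: joints at [1.217, 0.091, 1.231, -0, 1.82, -0.057], TCP at [0.175, 0.574, 0.231] pointing down, gripper open.
Joint ranges: [-2.87, 2.87], [-0.86, 2.18], [0.17, 2.46], [-1.51, 4.65], [0.06, 2.69], [-2.65, 2.65]. Speed limits (rad/s): [2.57, 2.57, 3.01, 3.14, 3.14, 3.14].

### API

Orientations are given as a 3x3 rotation matrix whose columns are the frame's x, y, z axes.
In Python, from bench import * gives the robot as it stands. The module is installed in compiled form; this text tells all that it offers.
- The arm moves only by the tool drive_tool, never from a script. Its argument "commands" is a list of rows, each a list of 3 entries, a list of its own where there are three numbers: the shift along the world's x, y, z in m, then the turn, a rotation vector about the world's x, y, z in degrees, then the finger opening in m, from 0 to 0.0854. A call has 1 to 10 rows; each row is the pose to reach, as a shift and turn from the pose commanded when the call began; what a row does not reach only later rows make up. A row lasts 1/12 s, in which the tool goes at most 41.7 mm and 7.16 degrees, less where a joint would pass 70% of its speed; a pose out of reach is approached as far as the arm can. A call with a gripper value outside its range is refused whole. The fingers move at their own pace and stop on an object; "squeeze" is the grip in N (left out, the last holds). Time passes only in rows, so rows that repeat a pose let the fingers close. It gives the time, the measured TCP pose, the force, the opening and the grip force at its end, in the units of the state.
- get_state(): the state, without advancing time (a new reading comes with each control period).
- camera(name): name is "scene" or "top" or "wrist"; returns the picture (480x640x3 uint8, red, green, blue); there is no depth.
- calibration(name): a dict with "K" (3x3 intrinsics, pixels), "T" (4x4, takes a point from camera to world coordinates); the wrist camera has in their place "tool_from_camera" (4x4, takes a point from camera to tool coordinates, whose origin is the TCP and whose axes are the flange's). Camera axes: x right, y up, looking along -z (the intrinsics and any distortion apply to the point x, -y, -z); pixel columns grow to the right and rows downward; lengths in m; the calibration is good to about 2 mm. A picture is of the moment at which its call begins: read the wrist's pose just before it. calibration takes no time and is no camera call.
- sign_off(): hands the job in; it is judged then, once.
Trained networks look in the newest picture that a camera, given by its name, has taken for a name from the list of things; names that differ only in an ending like _2 or _b are one class to them, and where a whole thing is asked for, a point or a joint stands for the part that bears it (a point fixed in the world has none). Each returns a list of dicts, best first, with "conf" (0 to 1); they miss things now and then, are a little off and sometimes report something else, mostly with a low value. They report only what shows in the picture. A call takes as long as a camera call. They do not tell look-alikes from the thing itself.
- masks_of(camera, name): "mask" (480x640 bool, what is visible of it) and "box" ([left, top, width, height] in pixels, round what is visible of it).
The state is a dict: "clock": time; "joint_pos": joint angles; "joint_velocities": joint speeds; "effort": joint torques, N m; "tool_pos": TCP position; "tool_rot": TCP orientation; "contact_force": force on the tool from outside, world axes, zero at the start; "moment": the same for the moment, N m; "opening": finger opening in m; "grip_force": force on a finger pad.
Only numpy, scipy, OpenCV 4.12 (cv2) and the standard library are available. Lean on these libraries where they do the work, as an engineer would, in place of code of your own. Each camera call takes 0.05 s, during which the arm holds its last target. There are 200 camera calls.

### The job

Pack the small repair kit from the bottom up, in this order: first press the long-nosed pliers into the cutout of their shape in the low foam tray, then the screwdriver into its own cutout, each lying flat down on the cutout's bottom. Then stand the upper tier over them with all four feet in the tray's corner pockets, and last set the flux jar upright in the round well on that tier (not in the oblong bay). Let go of everything, and leave the squeeze bottle and the roll of tape where they stand.

Things in the scene. Friction and masses are not known exactly. Their poses are not given: they have to be found in the camera images.
- base_tray: Fixed low foam tray 212 (x) x 136 (y) x 11 mm; origin centre of underside. Cutouts 5 mm deep, bottom at z 6. Pliers (nose to +x, origin over 0, 24): handles x -70..21, y -10..58; nose x 21..70, y 11..37. Screwdriver (handle to +x, origin over 0, -48): handle x 0..70, y -58..-38; blade x -70..0, 8 wide. Reversed they do not go down. Corner pockets 24 x 24 at x +-88, y +-50, for the tier's feet.
- upper_tier: Loose grey tier 200 (x) x 124 (y) mm, 0.3 kg, on four round feet, 12 thick, at x +-88, y +-50; origin centre, at the feet's undersides. Deck z 26..30, rim to 36. Black upright handle mid-deck, 14 thick (y), 56 long (x), z 30..66. Round well at x 62, y 0: bore 54, floor z 30, wall to z 38. Oblong bay at x -64 stays empty. Fits the tray at equal yaw or half a turn from it, origin 6 mm above its origin.
- pliers: Loose long-nosed pliers lying flat, blue handles, 127 mm long, 60 over the handles, 12 thick, 85 g. Origin at mid-length on the underside; nose to -y, handles to +y. Solid nose and joint 18 wide (x), 11 high, y -55..-13: grip across there, near y -26. Handles solid 44 wide, y -13..62.
- screwdriver: Loose screwdriver lying flat, blue handle, steel blade, 129 mm long, handle 17 thick, 55 g. Origin at mid-length on the underside; handle to +y, blade to -y. Fingers feel only the core of the handle, 10 wide (x), 9 high from the underside, y 8..58: grip low, near y 33.
- flux_jar: Loose round flux jar, standing, amber with a white screw lid, 43 mm across, 38 mm high, 60 g. Origin at the centre of its underside, z up.
- bottle: Bystander: white squeeze bottle with a red needle spout, standing, 50 mm across, 150 mm high; origin at the centre of its underside.
- tape: Bystander: roll of black tape lying flat, 73 x 70 x 19 mm; origin at the centre of its underside.
Things that resemble listed ones, but are neither listed nor needed, are in the scene too. There is more than one size of the flux_jar; the job needs the largest.

How it is judged:
On the way, in this order (a step that is already met when the one before it is completed fails the run):
1. the pliers lie flat in their cutout in the foam tray (x of pliers in the frame of base_tray between -0.012 and 0.012 m and y of pliers in the frame of base_tray between 0.014 and 0.034 m and z of pliers in the frame of base_tray between 0.004 and 0.0085 m and angle between the y axis of pliers and the x axis of base_tray, either way round below 0.25 rad and linear speed of pliers below 0.02 m/s), for 0.2 s.
2. the screwdriver lies flat in its cutout in the foam tray (x of pliers in the frame of base_tray between -0.012 and 0.012 m and y of pliers in the frame of base_tray between 0.014 and 0.034 m and z of pliers in the frame of base_tray between 0.004 and 0.0085 m and angle between the y axis of each of pliers, screwdriver and the x axis of base_tray, either way round below 0.25 rad and x of screwdriver in the frame of base_tray between -0.012 and 0.012 m and y of screwdriver in the frame of base_tray between -0.058 and -0.038 m and z of screwdriver in the frame of base_tray between 0.004 and 0.0085 m and linear speed of screwdriver below 0.02 m/s), for 0.2 s.
3. the upper tier stands over them with all four feet in the corner pockets (x of pliers in the frame of base_tray between -0.012 and 0.012 m and y of pliers in the frame of base_tray between 0.014 and 0.034 m and z of pliers in the frame of base_tray between 0.004 and 0.0085 m and angle between the y axis of each of pliers, screwdriver and the x axis of base_tray, either way round below 0.25 rad and x of screwdriver in the frame of base_tray between -0.012 and 0.012 m and y of screwdriver in the frame of base_tray between -0.058 and -0.038 m and z of screwdriver in the frame of base_tray between 0.004 and 0.0085 m and horizontal distance between upper_tier and base_tray below 0.012 m and z of upper_tier in the frame of base_tray between 0.004 and 0.0085 m and angle between the x axis of upper_tier and the x axis of base_tray, either way round below 0.15 rad and angle between upper_tier's own z axis and vertical below 0.05 rad and linear speed of upper_tier below 0.02 m/s), for 0.2 s.
4. the flux jar stands in the round well of the stacked upper tier (horizontal distance between upper_tier and base_tray below 0.012 m and z of upper_tier in the frame of base_tray between 0.004 and 0.0085 m and angle between the x axis of upper_tier and the x axis of base_tray, either way round below 0.15 rad and angle between upper_tier's own z axis and vertical below 0.05 rad and x of flux_jar in the frame of upper_tier between 0.052 and 0.072 m and y of flux_jar in the frame of upper_tier between -0.01 and 0.01 m and z of flux_jar in the frame of upper_tier between 0.027 and 0.034 m and angle between flux_jar's own z axis and vertical below 0.1 rad and linear speed of flux_jar below 0.02 m/s), for 0.2 s.
At the end, for the whole second after the job is handed in: Pliers and screwdriver flat on the bottoms of their cutouts (within 12 mm along, 10 mm across, 2 mm in height, 0.25 rad); tier level, feet down in the pockets (12 mm, 0.15 rad); jar upright (0.1 rad) on the floor of the round well (10 mm); all released and at rest (all of step 2 and all of step 4 and linear speed of each of pliers, upper_tier below 0.02 m/s); the robot touches nothing.
It fails at once if the bottle or the tape was moved by more than 30 mm, or the bottle tipped (distance of any of bottle, tape from where it was at the start of the episode above 0.03 m or angle between bottle's own z axis and vertical above 0.3 rad).
It also fails if it takes over 106 s, if anything falls off the work surface, if the arm or the gripper's body presses on something with over 40 N, if the wrist force passes 120 N, or if a joint passes its speed limit or range.

## Working session

There is one attempt and no reset: what is moved stays moved. The work goes in short steps, Python scripts to look and compute and a tool call to move; the robot and the scene stay as the last step left them, time stands still between calls to the robot, and variables do not carry over. Pictures are saved under pics/ and viewed, at most 14 in all, crops included, and the job is handed in when it is done.

Besides the shell and the picture viewer there is one more tool, called after ">>>" by a JSON object that holds its "name" and its "arguments", one argument or row to a line. drive_tool: Moves the arm, as the interface text tells. Its arguments: {"type":"object","properties":{"commands":{"type":"array","items":{"type":"array"}},"squeeze":{"type":"number"}},"required":["commands"]}

```bash
mkdir -p pics
cat > h.py <<'E'
from bench import *
import numpy as np, cv2
def save(cam,fn):
    im=camera(cam); cv2.imwrite('pics/'+fn,cv2.cvtColor(im,cv2.COLOR_RGB2BGR)); return im
def camT(name,st=None):
    c=calibration(name); 
    if name=='wrist':
        st=st or get_state(); T=np.eye(4);T[:3,:3]=st['tool_rot'];T[:3,3]=st['tool_pos']
        return c,T@c['tool_from_camera']
    return c,c['T']
def ray(name,uv,z,st=None):
    c,T=camT(name,st); d=c.get('dist',c.get('distortion',None))
    p=cv2.undistortPoints(np.array(uv,float).reshape(-1,1,2),c['K'],d if d is None else np.array(d,float)).reshape(-1,2)
    D=np.c_[p[:,0],-p[:,1],-np.ones(len(p))]@T[:3,:3].T
    o=T[:3,3]; return (o+D*((z-o[2])/D[:,2])[:,None])[:,:2]
def proj(name,P,st=None):
    c,T=camT(name,st); d=c.get('dist',c.get('distortion',None))
    q=(np.array(P,float).reshape(-1,3)-T[:3,3])@T[:3,:3]; q=q*[1,-1,-1]
    return cv2.projectPoints(q,np.zeros(3),np.zeros(3),c['K'],d if d is None else np.array(d,float))[0].reshape(-1,2)
E
python3 - <<'E'
from h import *
for n in('scene','top','wrist'):
    c=calibration(n); print(n,{k:np.round(v,4).tolist() for k,v in c.items()})
print(get_state()['tool_rot'].round(3) if hasattr(get_state()['tool_rot'],'round') else get_state()['tool_rot'])
save('top','t0.png');
for n in ['base_tray','upper_tier','pliers','screwdriver','flux_jar','bottle','tape']:
    for r in masks_of('top',n):
        m=r['mask'].astype(np.uint8); M=cv2.moments(m,True)
        if M['m00']<5: continue
        ct=(M['m10']/M['m00'],M['m01']/M['m00']); rr=cv2.minAreaRect(cv2.findNonZero(m))
        print(n,round(r['conf'],2),[int(v) for v in r['box']],np.round(ct,1),np.round(rr[0],1),np.round(rr[1],1),round(rr[2],1),'w0',ray('top',ct,0.01).round(3))
save('scene','s0.png')
E
```

```text
scene {'K': [[475.8707, 0.0, 315.8606], [0.0, 475.8707, 239.6461], [0.0, 0.0, 1.0]], 'T': [[0.5041, 0.6253, -0.5957, 0.0562], [-0.8636, 0.3633, -0.3495, -0.3127], [-0.0021, 0.6906, 0.7232, 0.7236], [0.0, 0.0, 0.0, 1.0]]}
top {'K': [[436.103, 0.0, 319.2192], [0.0, 436.103, 239.0929], [0.0, 0.0, 1.0]], 'T': [[0.0211, 0.9894, -0.144, 0.4466], [-0.9997, 0.019, -0.0163, -0.0099], [-0.0134, 0.1443, 0.9894, 0.9848], [0.0, 0.0, 0.0, 1.0]]}
wrist {'K': [[408.2046, 0.0, 323.327], [0.0, 408.2046, 245.1026], [0.0, 0.0, 1.0]], 'tool_from_camera': [[-0.0009, 0.9615, 0.2746, 0.0705], [1.0, 0.0008, 0.0003, -0.0002], [0.0001, 0.2746, -0.9615, -0.1415], [0.0, 0.0, 0.0, 1.0]]}
[[-0.956  0.292 -0.001]
 [ 0.292  0.956 -0.002]
 [ 0.    -0.002 -1.   ]]
base_tray 0.57 [163, 207, 78, 103] [200.5 257.3] [200.2 256.9] [61.6 95.2] 12.3 w0 [[0.542 0.273]]
upper_tier 0.63 [415, 201, 72, 97] [451.5 250.6] [451.7 250.2] [57.9 90.2] 14.3 w0 [[ 0.568 -0.291]]
pliers 0.67 [287, 190, 55, 27] [314.4 206.1] [313.6 204.1] [53.7 23. ] 5.7 w0 [[0.664 0.019]]
screwdriver 0.68 [284, 241, 58, 10] [306.5 246.2] [312.5 246.5] [ 7. 53.] 90.0 w0 [[0.572 0.034]]
screwdriver 0.39 [314, 280, 16, 19] [320.8 291.5] [320.5 291.5] [19. 19.] 90.0 w0 [[0.471 0.   ]]
flux_jar 0.7 [310, 278, 21, 25] [320.9 291.5] [320.5 291.5] [19. 19.] 90.0 w0 [[ 0.471 -0.   ]]
flux_jar 0.62 [275, 288, 16, 13] [284.7 293.2] [284.5 293. ] [14. 15.] 90.0 w0 [[0.466 0.08 ]]
flux_jar 0.51 [354, 281, 17, 16] [360.5 287.1] [360.5 287. ] [14.8 13.4] 45.0 w0 [[ 0.483 -0.088]]
bottle 0.74 [181, 154, 34, 29] [197.9 168.8] [197.8 168.3] [36.8 21.9] 45.0 w0 [[0.748 0.291]]
tape 0.81 [241, 165, 32, 31] [255.9 180.2] [256.  180.5] [31. 30.] 90.0 w0 [[0.723 0.155]]
```

View pics/t0.png

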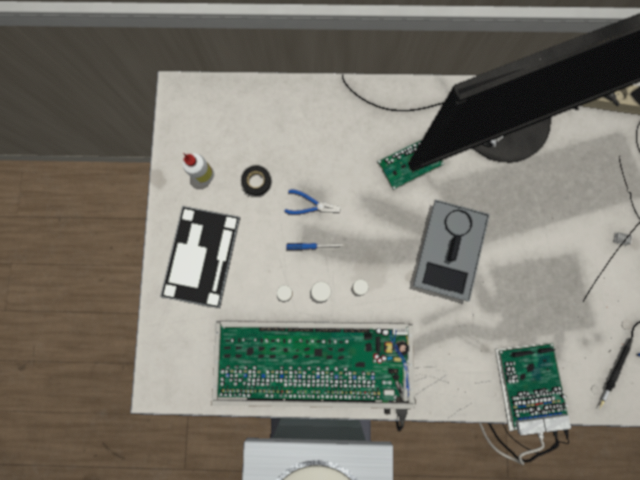

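View pics/s0.png

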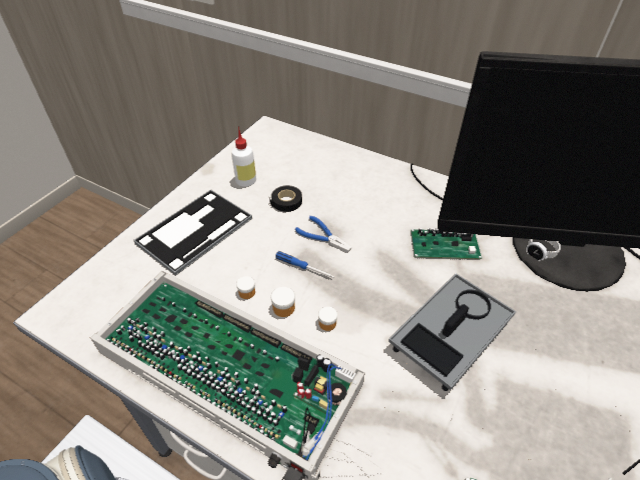

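Top view: tray at px (200,257) with its +x up, pliers (314,204) with the nose to the right, screwdriver (314,246) with the handle to the left. The three jars are at x≈284/320/360 px and the middle one is largest; the tier is at (451,250) with the well at the top. I'll go to the tray for a close look.

>>> {"name": "drive_tool", "arguments": {
  "commands": [
    [[0.035,-0.03,0],[0,0,0],0.06],
    [[0.07,-0.06,0],[0,0,0],0.06],
    [[0.1,-0.085,0],[0,0,0],0.06],
    [[0.13,-0.11,0],[0,0,0],0.06],
    [[0.16,-0.135,0],[0,0,0],0.06],
    [[0.19,-0.16,0],[0,0,0],0.06],
    [[0.22,-0.185,0],[0,0,0],0.06],
    [[0.25,-0.21,0],[0,0,0],0.06],
    [[0.28,-0.235,0],[0,0,0],0.06],
    [[0.3,-0.25,0],[0,0,0],0.06]
  ]
}}

```text
clock: 1.28
tool_pos: [0.4778, 0.321, 0.2313]
tool_rot: [[-0.956, 0.295, 0.001], [0.295, 0.956, -0.001], [-0.001, -0.0, -1.0]]
contact_force: [0.5, 0.4, 0.9]
opening: 0.0603
grip_force: 0.0
```

>>> {"name": "drive_tool", "arguments": {
  "commands": [
    [[0.01,-0.01,0],[0,0,0],0.06],
    [[0.02,-0.015,0],[0,0,0],0.06],
    [[0.02,-0.015,0],[0,0,0],0.06]
  ]
}}

```text
clock: 1.53
tool_pos: [0.4965, 0.3081, 0.231]
tool_rot: [[-0.956, 0.294, -0.0], [0.294, 0.956, -0.0], [0.0, -0.0, -1.0]]
contact_force: [-0.7, 0.8, 0.1]
opening: 0.0601
grip_force: 0.0
```

```bash
cat >> h.py <<'E'
def look(names,z,cam='wrist',fn=None):
    st=get_state(); im=save(cam,fn or 'tmp.png'); out=[]
    print('clock',round(st['clock'],2),'tcp',np.round(st['tool_pos'],4),'xang',np.degrees(np.arctan2(st['tool_rot'][1][0],st['tool_rot'][0][0])).round(2),'q6',round(st['joint_pos'][5],2))
    for n in names:
        for r in masks_of(cam,n):
            m=r['mask'].astype(np.uint8)
            if m.sum()<30: continue
            c=max(cv2.findContours(m,0,cv2.CHAIN_APPROX_NONE)[0],key=cv2.contourArea).reshape(-1,2)
            w=ray(cam,c,z.get(n,0),st).astype(np.float32)
            (cx,cy),s,a=cv2.minAreaRect(w); print(n,round(r['conf'],2),'rect',np.round([cx,cy],4),np.round(s,4),round(a,2),'box',[int(v) for v in r['box']])
            out.append((n,r['mask'],w))
    return st,im,out
E
python3 - <<'E'
from h import *
st,im,o=look(['base_tray','bottle','pliers','screwdriver'],{'base_tray':.011,'pliers':.006,'screwdriver':.006,'bottle':0},fn='w1.png')
np.save('st1.npy',np.array([st],dtype=object),allow_pickle=True)
E
```

```text
clock 1.53 tcp [0.4965 0.3081 0.231 ] xang 162.9 q6 -0.78
base_tray 0.6 rect [0.5444 0.2755] [0.1353 0.2114] 80.28 box [211, 146, 177, 229]
bottle 0.72 rect [0.7326 0.2834] [0.0525 0.0373] 77.77 box [343, 406, 49, 30]
pliers 0.68 rect [0.6954 0.0511] [0.0202 0.0093] 72.87 box [73, 439, 88, 12]
screwdriver 0.71 rect [0.5747 0.019 ] [0.0178 0.1301] 3.9 box [21, 338, 111, 40]
```

View pics/w1.png

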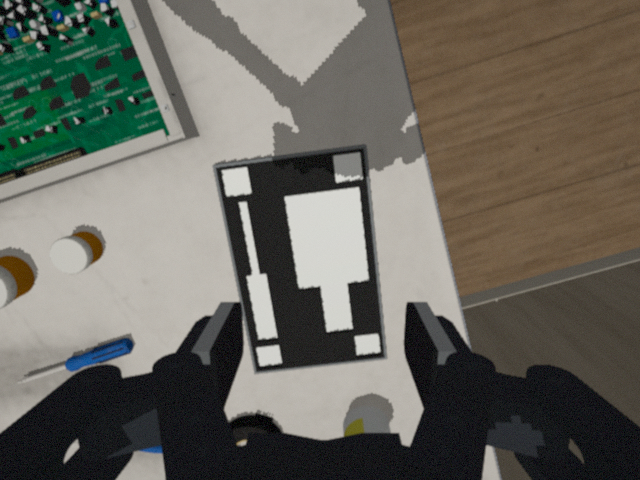

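Wrist view: the tray outline spans px (215–387,146–373), with the pliers cutout right of centre, the screwdriver slot on the left, and the white bottle foot at (370,415). Tray ≈ (0.544, 0.2755), yaw ≈ −10°. Next are the tools.

>>> {"name": "drive_tool", "arguments": {
  "commands": [
    [[0.006,-0.034,0],[0,0,-7],0.06],
    [[0.012,-0.068,0],[0,0,-14],0.06],
    [[0.018,-0.102,0],[0,0,-21],0.06],
    [[0.024,-0.136,0],[0,0,-28],0.06],
    [[0.03,-0.17,0],[0,0,-35],0.06],
    [[0.036,-0.204,0],[0,0,-42],0.06],
    [[0.042,-0.238,0],[0,0,-49],0.06],
    [[0.048,-0.272,0],[0,0,-56],0.06],
    [[0.054,-0.306,0],[0,0,-63],0.06],
    [[0.06,-0.34,0],[0,0,-70],0.06]
  ]
}}

```text
clock: 2.62
tool_pos: [0.5553, -0.0316, 0.2317]
tool_rot: [[-0.048, 0.999, 0.001], [0.999, 0.048, 0.0], [0.0, 0.001, -1.0]]
contact_force: [0.1, 0.3, -0.1]
opening: 0.0598
grip_force: 0.0
```

>>> {"name": "drive_tool", "arguments": {
  "commands": [
    [[0,0,0],[0,0,0],0.06],
    [[0,0,0],[0,0,0],0.06]
  ]
}}

```text
clock: 2.78
tool_pos: [0.5554, -0.0318, 0.2312]
tool_rot: [[-0.051, 0.999, -0.0], [0.999, 0.051, 0.0], [0.0, -0.0, -1.0]]
contact_force: [0.1, 1.1, 0.7]
opening: 0.0602
grip_force: 0.0
```

Run:
```python
from h import *
st1=np.load('st1.npy',allow_pickle=True)[0]; im=cv2.imread('pics/w1.png',0)
n,l,s,c=cv2.connectedComponentsWithStats((im>110).astype(np.uint8))
for i in range(n):
    if 200<s[i,4]<9000 and 205<c[i][0]<390 and 145<c[i][1]<375: print('patch',s[i],ray('wrist',c[i],.006,st1).round(4))
st,im,o=look(['pliers','screwdriver','flux_jar','upper_tier','tape'],{'pliers':.008,'screwdriver':.007,'flux_jar':.038,'upper_tier':.036},fn='w2.png')
np.save('st2.npy',np.array([st],dtype=object),allow_pickle=True)
```

```text
patch [334 153  29  30 712] [[0.4678 0.3382]]
patch [221 167  31  30 735] [[0.4501 0.2397]]
patch [ 284  187   85  145 8262] [[0.5338 0.3007]]
patch [ 238  201   40  139 1968] [[0.548  0.2248]]
patch [354 333  27  22 488] [[0.641  0.3083]]
patch [256 345  26  21 459] [[0.6241 0.2097]]
clock 2.78 tcp [ 0.5554 -0.0318  0.2312] xang 92.93 q6 -0.17
pliers 0.94 rect [0.6673 0.0226] [0.1243 0.0591] 81.12 box [432, 71, 77, 148]
screwdriver 0.57 rect [0.5734 0.0185] [0.0173 0.1279] 2.45 box [341, 75, 17, 145]
flux_jar 0.88 rect [ 0.4873 -0.0788] [0.0403 0.0325] 47.31 box [222, 243, 42, 43]
flux_jar 0.86 rect [0.4709 0.0786] [0.0317 0.0359] 67.69 box [196, 45, 48, 45]
flux_jar 0.67 rect [0.4741 0.0023] [0.046 0.042] 45.56 box [199, 144, 57, 54]
upper_tier 0.98 rect [ 0.5655 -0.2462] [0.0874 0.1756] 75.92 box [227, 372, 192, 72]
tape 0.94 rect [0.7292 0.134 ] [0.0768 0.0257] 2.85 box [504, 0, 93, 34]
```

View pics/w2.png

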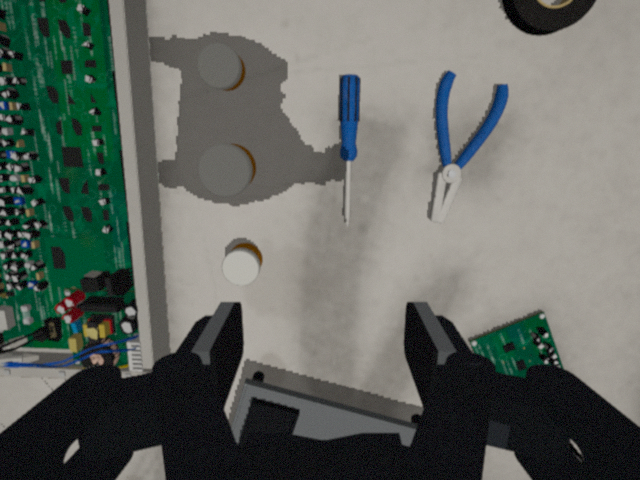

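Wrist view: pliers with handle tips at (450,72)/(503,88) and nose tip at (438,220), screwdriver handle at (349,110) and blade tip at (347,222). The large jar is at (228,170), its small look-alikes at (220,66) and (242,264). I'll check the pliers model against the picture by projection.

Run:
```python
from h import *
st=np.load('st2.npy',allow_pickle=True)[0]
def chk(o,a,pts,z):
    a=np.radians(a); x=np.array([np.sin(a),-np.cos(a)]); y=np.array([np.cos(a),np.sin(a)])
    return [np.r_[np.array(o)+p[0]*x+p[1]*y,z] for p in pts]
print(proj('wrist',chk((.6673,.0226),81.1,[(0,-62),(0,-20),(-26,60),(26,60)] and [(0,-.062),(0,-.02),(-.026,.06),(.026,.06)],.006),st).round(0))
print(ray('wrist',[[438,220],[451,173],[449,74],[503,88]],.008,st).round(4))
print(proj('wrist',chk((.5734,.0185),92.45,[(0,-.063),(0,0),(0,.063)],.007),st).round(0))
```

```text
[[435. 221.]
 [449. 176.]
 [446.  75.]
 [506.  88.]]
[[ 0.6593 -0.0372]
 [ 0.6654  0.0056]
 [ 0.6526  0.0863]
 [ 0.6992  0.0778]]
[[346. 223.]
 [348. 153.]
 [350.  75.]]
```

>>> {"name": "drive_tool", "arguments": {
  "commands": [
    [[0.03,0.01,-0.01],[0,0,-6],0.05],
    [[0.06,0.02,-0.04],[0,0,-12],0.05],
    [[0.09,0.025,-0.07],[0,0,-12],0.045],
    [[0.108,0.0285,-0.1],[0,0,-12],0.045],
    [[0.108,0.0285,-0.14],[0,0,-12],0.045],
    [[0.108,0.0285,-0.14],[0,0,-12],0.045]
  ]
}}

```text
clock: 3.58
tool_pos: [0.6591, -0.001, 0.0796]
tool_rot: [[0.154, 0.988, -0.017], [0.988, -0.154, 0.001], [-0.002, -0.017, -1.0]]
contact_force: [-1.6, 0.1, -3.4]
opening: 0.0449
grip_force: 0.0
```

Run:
```python
from h import *
st,im,o=look(['pliers'],{'pliers':.008},fn='w3.png')
for off in (-.009,.009):
  p=np.array(st['tool_pos'])+np.array(st['tool_rot'])[:,1]*off; p[2]=.008; print(proj('wrist',p,st).round(0))
```

```text
clock 3.58 tcp [ 0.6591 -0.001   0.0796] xang 81.13 q6 0.1
pliers 0.94 rect [0.6681 0.023 ] [0.126 0.059] 80.98 box [279, 88, 119, 236]
[[311. 260.]]
[[343. 260.]]
```

View pics/w3.png

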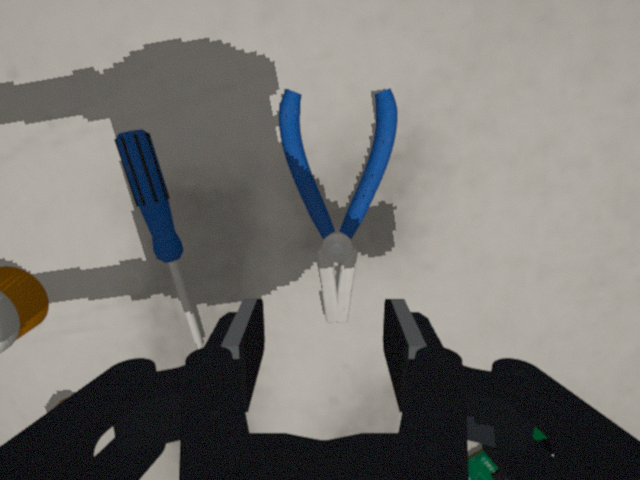

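The pliers lie centred on the finger line (axis px ≈338, joint at y≈245, nose tip y≈322), and their origin is confirmed at (0.668, 0.023), 81°. Settling, then descending.

>>> {"name": "drive_tool", "arguments": {
  "commands": [
    [[0,0,-0.03],[0,0,0],0.04],
    [[0,0,-0.04],[0,0,0],0.04],
    [[0,0,-0.04],[0,0,0],0.04],
    [[0,0,-0.04],[0,0,0],0.04]
  ]
}}

```text
clock: 4.02
tool_pos: [0.6639, -0.0027, 0.0537]
tool_rot: [[0.156, 0.988, 0.002], [0.988, -0.156, -0.0], [0.0, 0.002, -1.0]]
contact_force: [0.2, 0.1, 1.0]
opening: 0.0399
grip_force: 0.0
```

>>> {"name": "drive_tool", "arguments": {
  "commands": [
    [[0,0,-0.02],[0,0,0],0.04],
    [[0,0,-0.035],[0,0,0],0.036],
    [[0,0,-0.045],[0,0,0],0.036],
    [[0,0,-0.0495],[0,0,0],0.034],
    [[0,0,-0.0495],[0,0,0],0.02],
    [[0,0,-0.0495],[0,0,0],0.01],
    [[0,0,-0.0495],[0,0,0],0.005],
    [[0,0,-0.0495],[0,0,0],0.005],
    [[0,0,-0.0495],[0,0,0],0.005]
  ],
  "squeeze": 40
}}

```text
clock: 4.77
tool_pos: [0.664, -0.0028, 0.0027]
tool_rot: [[0.157, 0.988, 0.001], [0.988, -0.157, -0.0], [0.0, 0.001, -1.0]]
contact_force: [1.2, -1.2, 1.1]
opening: 0.0168
grip_force: 43.1
```

>>> {"name": "drive_tool", "arguments": {
  "commands": [
    [[0,0,0],[0,0,0],0.005],
    [[0,0,0.01],[0,0,0],0.005],
    [[0,0,0.03],[0,0,0],0.005],
    [[0,0,0.06],[0,0,0],0.005],
    [[0,0,0.1],[0,0,0],0.005],
    [[0,0,0.1],[0,0,0],0.005]
  ]
}}

```text
clock: 5.27
tool_pos: [0.6671, -0.0029, 0.1129]
tool_rot: [[0.157, 0.988, 0.014], [0.988, -0.157, -0.001], [0.001, 0.014, -1.0]]
contact_force: [0.3, -0.5, 1.6]
opening: 0.0161
grip_force: 42.9
```

>>> {"name": "drive_tool", "arguments": {
  "commands": [
    [[-0.01,0.01,0],[0,0,7],0.005],
    [[-0.02,0.03,0],[0,0,14],0.005],
    [[-0.03,0.06,0],[0,0,21],0.005],
    [[-0.04,0.09,0],[0,0,28],0.005],
    [[-0.05,0.12,0],[0,0,35],0.005],
    [[-0.06,0.15,0],[0,0,42],0.005],
    [[-0.07,0.18,0],[0,0,49],0.005],
    [[-0.08,0.21,0],[0,0,56],0.005],
    [[-0.085,0.24,0],[0,0,63],0.005],
    [[-0.085,0.26,0],[0,0,70],0.005]
  ]
}}

```text
clock: 6.1
tool_pos: [0.5773, 0.2602, 0.1029]
tool_rot: [[-0.878, 0.478, 0.001], [0.478, 0.878, 0.001], [0.0, 0.001, -1.0]]
contact_force: [0.3, -0.3, -0.6]
opening: 0.0168
grip_force: 42.9
```

>>> {"name": "drive_tool", "arguments": {
  "commands": [
    [[0,0.01,0],[0,0,7],0.005],
    [[-0.002,0.025,-0.01],[0,0,14],0.005],
    [[-0.0035,0.036,-0.02],[0,0,19.3],0.005],
    [[-0.0035,0.036,-0.03],[0,0,19.3],0.005],
    [[-0.0035,0.036,-0.03],[0,0,19.3],0.005],
    [[-0.0035,0.036,-0.03],[0,0,19.3],0.005],
    [[-0.0035,0.036,-0.03],[0,0,19.3],0.005]
  ]
}}

```text
clock: 6.68
tool_pos: [0.5754, 0.2925, 0.0724]
tool_rot: [[-0.985, 0.171, 0.001], [0.171, 0.985, -0.0], [-0.001, 0.0, -1.0]]
contact_force: [0.4, 0.4, -0.2]
opening: 0.0165
grip_force: 42.9
```

Run:
```python
from h import *
st,im,o=look(['pliers','base_tray'],{'pliers':.08,'base_tray':.011},fn='w4.png')
np.save('st4.npy',np.array([st],dtype=object),allow_pickle=True)
```

```text
clock 6.68 tcp [0.5754 0.2925 0.0724] xang 170.13 q6 -0.98
pliers 0.9 rect [0.5479 0.2969] [0.0577 0.1235] 79.42 box [233, 58, 185, 349]
base_tray 0.87 rect [0.5382 0.2765] [0.1355 0.1822] 80.08 box [117, 0, 308, 397]
```

View pics/w4.png

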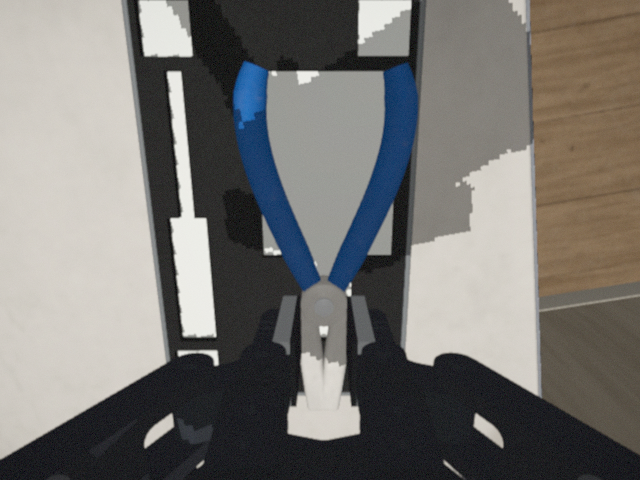

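In hand: the pliers have their joint at (323,300) and handle tips at (250,68)/(400,68). Below, the cutout spans x≈262–392 px and the screwdriver slot is at left. A quick tray refinement from the patches before lowering.

Run:
```python
from h import *
st=np.load('st4.npy',allow_pickle=True)[0]
im=cv2.imread('pics/w4.png')
pts={'driver slot blade end mid (-70,-48)':(174.5,71),'slot handle end L(70,-38)?':(216,337),'R':(181,338),'slot shoulder left(0,-58)':(169,218),'(0,-38)':(207,217),'pl cut (21,-10)':(262,255),'pl cut (21,58)':(393,255)}
T=np.array([.5455,.2742]);a=np.radians(-9.75);R=np.array([[np.cos(a),-np.sin(a)],[np.sin(a),np.cos(a)]])
for k,v in pts.items():
    for z in (.006,.011):
        print(k,z,((ray('wrist',v,z,st)[0]-T)@R*1000).round(1))
for z in (.073,.0757,.08):
  w=ray('wrist',[(252,64),(400,66),(323,300)],z,st); print(z,((w-T)@R*1000).round(1).tolist())
```

```text
driver slot blade end mid (-70,-48) 0.006 [-70.4 -47.1]
driver slot blade end mid (-70,-48) 0.011 [-69.7 -45.4]
slot handle end L(70,-38)? 0.006 [ 69.2 -38. ]
slot handle end L(70,-38)? 0.011 [ 66.5 -36.5]
R 0.006 [ 69.8 -57.9]
R 0.011 [ 67.  -55.9]
slot shoulder left(0,-58) 0.006 [  0.4 -57.2]
slot shoulder left(0,-58) 0.011 [ -0.7 -55.3]
(0,-38) 0.006 [ -0.1 -37.5]
(0,-38) 0.011 [ -1.1 -36. ]
pl cut (21,-10) 0.006 [20.7 -9.8]
pl cut (21,-10) 0.011 [19.1 -9. ]
pl cut (21,58) 0.006 [20.9 60. ]
pl cut (21,58) 0.011 [19.3 59.1]
0.073 [[-63.9, 0.4], [-63.2, 47.6], [17.4, 22.8]]
0.0757 [[-63.5, 0.8], [-62.8, 47.1], [16.2, 22.8]]
0.08 [[-62.9, 1.5], [-62.3, 46.3], [14.4, 22.8]]
```

Tray pose is confirmed to within 1 mm and the pliers are aligned (handle ends at tray x −63, centre y ≈24). Lowering.

>>> {"name": "drive_tool", "arguments": {
  "commands": [
    [[0,0,-0.02],[0,0,0],0.005],
    [[0,0,-0.04],[0,0,0],0.005],
    [[0,0,-0.05],[0,0,0],0.005],
    [[0,0,-0.055],[0,0,0],0.005],
    [[0,0,-0.058],[0,0,0],0.005],
    [[0,0,-0.058],[0,0,0],0.005]
  ]
}}

```text
clock: 7.33
tool_pos: [0.5751, 0.2932, 0.0138]
tool_rot: [[-0.986, 0.169, -0.0], [0.169, 0.986, -0.0], [0.0, -0.0, -1.0]]
contact_force: [-0.7, 0.2, -0.1]
opening: 0.0165
grip_force: 42.9
```

>>> {"name": "drive_tool", "arguments": {
  "commands": [
    [[0,0,-0.001],[0,0,0],0.005],
    [[0,0,-0.002],[0,0,0],0.005],
    [[0,0,-0.002],[0,0,0],0.005]
  ]
}}

```text
clock: 7.58
tool_pos: [0.5754, 0.2935, 0.0126]
tool_rot: [[-0.986, 0.169, 0.001], [0.169, 0.986, 0.001], [-0.001, 0.001, -1.0]]
contact_force: [-0.7, -0.3, -0.8]
opening: 0.0167
grip_force: 42.9
```

>>> {"name": "drive_tool", "arguments": {
  "commands": [
    [[0,0,-0.001],[0,0,0],0.005],
    [[0,0,-0.0015],[0,0,0],0.005],
    [[0,0,-0.0015],[0,0,0],0.02],
    [[0,0,-0.0015],[0,0,0],0.03],
    [[0,0,-0.0015],[0,0,0],0.035],
    [[0,0,-0.0015],[0,0,0],0.035],
    [[0,0,0.02],[0,0,0],0.035],
    [[0,0,0.06],[0,0,0],0.035],
    [[0,0,0.1],[0,0,0],0.035],
    [[0,0,0.1],[0,0,0],0.035]
  ]
}}

```text
clock: 8.42
tool_pos: [0.5784, 0.2948, 0.1224]
tool_rot: [[-0.986, 0.169, 0.013], [0.169, 0.986, 0.006], [-0.012, 0.008, -1.0]]
contact_force: [0.9, 0.6, 2.5]
opening: 0.0348
grip_force: 0.0
```

Run:
```python
from h import *
st,im,o=look(['pliers'],{'pliers':.014},fn='w5.png')
T=np.array([.5455,.2742]);a=np.radians(-9.75);R=np.array([[np.cos(a),-np.sin(a)],[np.sin(a),np.cos(a)]])
for n,m,w in o:
    r=cv2.minAreaRect(((w-T)@R*1000).astype(np.float32)); print(n,np.round(r[0],1),np.round(r[1],1),r[2])
```

```text
clock 8.42 tcp [0.5784 0.2948 0.1224] xang 170.29 q6 -0.98
pliers 0.77 rect [0.549  0.2981] [0.0595 0.1265] 79.65 box [269, 85, 102, 206]
pliers [-0.6 24.1] [ 59.5 126.5] 89.39593505859375
```

View pics/w5.png

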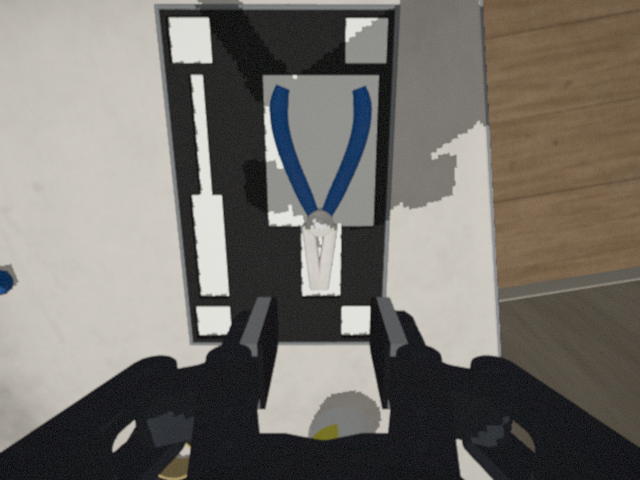

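Pliers lie in their cutout: body between px (270–372, 85–290), at tray (−0.6, 24.1). Now the screwdriver.

>>> {"name": "drive_tool", "arguments": {
  "commands": [
    [[0,-0.02,0],[0,0,-7],0.035],
    [[0,-0.045,0],[0,0,-14],0.035],
    [[0,-0.07,0],[0,0,-21],0.035],
    [[0,-0.095,0],[0,0,-28],0.035],
    [[0,-0.12,0],[0,0,-35],0.035],
    [[0,-0.145,0],[0,0,-42],0.035],
    [[0,-0.17,0],[0,0,-49],0.035],
    [[0,-0.195,0],[0,0,-56],0.035],
    [[-0.002,-0.22,0],[0,0,-63],0.035],
    [[-0.003,-0.242,0],[0,0,-70],0.035]
  ]
}}

```text
clock: 9.35
tool_pos: [0.5708, 0.0497, 0.1094]
tool_rot: [[-0.172, 0.985, -0.004], [0.985, 0.172, -0.0], [0.0, -0.004, -1.0]]
contact_force: [0.6, 0.4, -0.1]
opening: 0.0349
grip_force: 0.0
```

>>> {"name": "drive_tool", "arguments": {
  "commands": [
    [[0,0,-0.02],[0,0,-5],0.035],
    [[0,0,-0.04],[0,0,-7.8],0.035],
    [[0,0,-0.04],[0,0,-7.8],0.035],
    [[0,0,-0.04],[0,0,-7.8],0.035]
  ]
}}

```text
clock: 9.68
tool_pos: [0.5701, 0.0511, 0.0689]
tool_rot: [[-0.045, 0.999, -0.006], [0.999, 0.045, -0.0], [0.0, -0.006, -1.0]]
contact_force: [0.2, -0.4, -0.6]
opening: 0.0348
grip_force: 0.0
```

Run:
```python
from h import *
st,im,o=look(['screwdriver'],{'screwdriver':.008},fn='w6.png')
for n,m,w in o:
    b=w[np.argsort(w[:,1])]; print('ends',b[:5].mean(0).round(4),b[-5:].mean(0).round(4))
    h=w[(w[:,1]>.03)&(w[:,1]<.07)]; print('handle line',np.round(cv2.fitLine(h,2,0,.01,.01).ravel(),4), 'blade',np.round(cv2.fitLine(w[w[:,1]<.0],2,0,.01,.01).ravel(),4))
```

```text
clock 9.68 tcp [0.5701 0.0511 0.0689] xang 92.58 q6 -0.02
screwdriver 0.62 rect [0.5743 0.0179] [0.0171 0.1287] 3.41 box [315, 207, 28, 216]
ends [ 0.5766 -0.0456] [0.5745 0.0822]
handle line [ 0.1031 -0.9947  0.5721  0.0504] blade [ 0.0534 -0.9986  0.5756 -0.0228]
```

>>> {"name": "drive_tool", "arguments": {
  "commands": [
    [[0,0,-0.03],[0,0,0.5],0.035],
    [[0,0,-0.05],[0,0,0.5],0.03],
    [[0,0,-0.06],[0,0,0.5],0.03],
    [[0,0,-0.065],[0,0,0.5],0.03],
    [[0,0,-0.065],[0,0,0.5],0.03]
  ]
}}

```text
clock: 10.2
tool_pos: [0.5718, 0.0515, 0.0065]
tool_rot: [[-0.053, 0.999, -0.001], [0.999, 0.053, -0.0], [-0.0, -0.001, -1.0]]
contact_force: [-0.5, 0.0, -0.3]
opening: 0.0299
grip_force: 0.0
```

>>> {"name": "drive_tool", "arguments": {
  "commands": [
    [[0,0,-0.0015],[0,0,0],0.02],
    [[0,0,-0.0015],[0,0,0],0.01],
    [[0,0,-0.0015],[0,0,0],0.003],
    [[0,0,-0.0015],[0,0,0],0.003],
    [[0,0,-0.0015],[0,0,0],0.003],
    [[0,0,-0.0015],[0,0,0],0.003]
  ]
}}

```text
clock: 10.7
tool_pos: [0.573, 0.0514, 0.0069]
tool_rot: [[-0.052, 0.999, 0.003], [0.999, 0.052, 0.0], [0.0, 0.003, -1.0]]
contact_force: [-0.6, 1.2, 5.7]
opening: 0.0067
grip_force: 39.8
```

>>> {"name": "drive_tool", "arguments": {
  "commands": [
    [[0,0,0.01],[0,0,0],0.003],
    [[0,0,0.03],[0,0,0],0.003],
    [[0,0,0.06],[0,0,0],0.003],
    [[0,0,0.09],[0,0,0],0.003],
    [[0,0,0.09],[0,0,0],0.003]
  ]
}}

```text
clock: 11.12
tool_pos: [0.5749, 0.0513, 0.1032]
tool_rot: [[-0.052, 0.999, 0.011], [0.999, 0.052, 0.0], [-0.0, 0.011, -1.0]]
contact_force: [0.6, 0.4, 0.8]
opening: 0.0066
grip_force: 39.1
```

>>> {"name": "drive_tool", "arguments": {
  "commands": [
    [[0,0.015,0],[0,0,-7],0.003],
    [[0,0.03,0],[0,0,-14],0.003],
    [[0,0.045,0],[0,0,-21],0.003],
    [[0,0.06,0],[0,0,-28],0.003],
    [[0,0.075,0],[0,0,-35],0.003],
    [[0,0.09,0],[0,0,-42],0.003],
    [[0,0.105,0],[0,0,-49],0.003],
    [[0,0.12,0],[0,0,-56],0.003],
    [[0,0.135,0],[0,0,-63],0.003],
    [[0,0.15,0],[0,0,-70],0.003]
  ]
}}

```text
clock: 11.95
tool_pos: [0.5717, 0.2019, 0.0953]
tool_rot: [[0.923, 0.385, -0.001], [0.385, -0.923, -0.0], [-0.001, 0.0, -1.0]]
contact_force: [0.5, 0.0, -0.7]
opening: 0.0067
grip_force: 39.0
```

>>> {"name": "drive_tool", "arguments": {
  "commands": [
    [[0,0.01,0],[0,0,-7],0.003],
    [[-0.001,0.018,0],[0,0,-14],0.003],
    [[-0.002,0.02,0],[0,0,-21],0.003],
    [[-0.002,0.02,-0.01],[0,0,-28],0.003],
    [[-0.002,0.02,-0.02],[0,0,-32.7],0.003],
    [[-0.002,0.02,-0.03],[0,0,-32.7],0.003],
    [[-0.002,0.02,-0.03],[0,0,-32.7],0.003],
    [[-0.002,0.02,-0.03],[0,0,-32.7],0.003]
  ]
}}

```text
clock: 12.62
tool_pos: [0.5693, 0.221, 0.0643]
tool_rot: [[0.986, -0.166, -0.002], [-0.166, -0.986, -0.001], [-0.002, 0.001, -1.0]]
contact_force: [0.6, 0.3, -0.4]
opening: 0.0065
grip_force: 39.1
```

Run:
```python
from h import *
st,im,o=look(['screwdriver'],{'screwdriver':.075},fn='w7.png')
np.save('st7.npy',np.array([st],dtype=object),allow_pickle=True)
T=np.array([.5455,.2742]);a=np.radians(-9.75);R=np.array([[np.cos(a),-np.sin(a)],[np.sin(a),np.cos(a)]])
print(((np.array(st['tool_pos'])[:2]-T)@R*1000).round(1))
for n,m,w in o:
    r=cv2.minAreaRect(((w-T)@R*1000).astype(np.float32)); print(n,np.round(r[0],1),np.round(r[1],1),r[2])
```

```text
clock 12.62 tcp [0.5693 0.221  0.0643] xang -9.57 q6 2.05
screwdriver 0.93 rect [0.5633 0.2215] [0.0159 0.0803] 81.02 box [301, 240, 44, 197]
[ 32.5 -48.4]
screwdriver [ 26.5 -49. ] [80.3 15.9] 0.7706348896026611
```

View pics/w7.png

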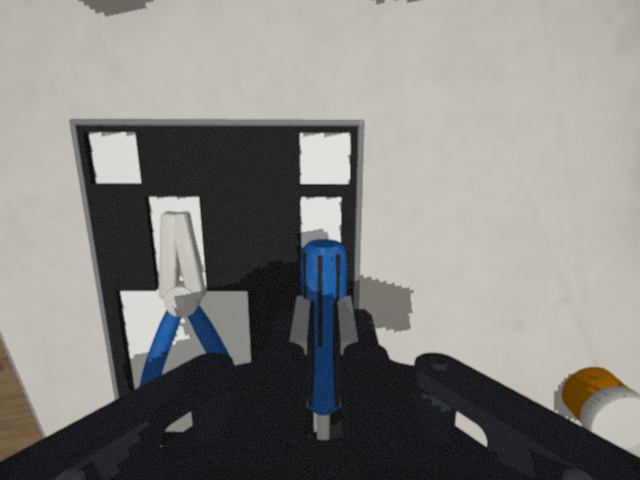

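Held straight: handle end at (323,245) px, above the slot (320,200). Alignment is within 1–2 mm, so I'm lowering it with a slight correction.

>>> {"name": "drive_tool", "arguments": {
  "commands": [
    [[-0.0015,0.001,-0.02],[0,0,0],0.003],
    [[-0.0015,0.001,-0.035],[0,0,0],0.003],
    [[-0.0015,0.001,-0.045],[0,0,0],0.003],
    [[-0.0015,0.001,-0.05],[0,0,0],0.003],
    [[-0.0015,0.001,-0.05],[0,0,0],0.003],
    [[-0.0015,0.001,-0.05],[0,0,0],0.003]
  ]
}}

```text
clock: 13.22
tool_pos: [0.5688, 0.2223, 0.0159]
tool_rot: [[0.986, -0.168, 0.001], [-0.168, -0.986, 0.0], [0.001, -0.0, -1.0]]
contact_force: [-0.3, -0.5, -0.3]
opening: 0.0066
grip_force: 39.1
```

>>> {"name": "drive_tool", "arguments": {
  "commands": [
    [[0,0,-0.001],[0,0,0],0.003],
    [[0,0,-0.002],[0,0,0],0.003],
    [[0,0,-0.002],[0,0,0],0.003]
  ]
}}

```text
clock: 13.47
tool_pos: [0.5689, 0.2224, 0.014]
tool_rot: [[0.986, -0.169, 0.001], [-0.169, -0.986, 0.0], [0.001, -0.001, -1.0]]
contact_force: [-0.5, 0.3, 0.1]
opening: 0.0065
grip_force: 39.1
```

>>> {"name": "drive_tool", "arguments": {
  "commands": [
    [[0,0,-0.001],[0,0,0],0.003],
    [[0,0,-0.002],[0,0,0],0.003],
    [[0,0,-0.002],[0,0,0],0.003],
    [[0,0,-0.002],[0,0,0],0.015],
    [[0,0,-0.002],[0,0,0],0.025],
    [[0,0,-0.002],[0,0,0],0.03],
    [[0,0,0.02],[0,0,0],0.03],
    [[0,0,0.06],[0,0,0],0.03],
    [[0,0,0.1],[0,0,0],0.03]
  ]
}}

```text
clock: 14.22
tool_pos: [0.567, 0.2218, 0.1118]
tool_rot: [[0.986, -0.169, -0.005], [-0.169, -0.986, -0.002], [-0.005, 0.002, -1.0]]
contact_force: [0.4, 1.0, 1.1]
opening: 0.0302
grip_force: 0.0
```

>>> {"name": "drive_tool", "arguments": {
  "commands": [
    [[-0.04,0,0.03],[0,0,0],0.03],
    [[-0.08,0,0.06],[0,0,0],0.03],
    [[-0.08,0,0.06],[0,0,0],0.03],
    [[-0.08,0,0.06],[0,0,0],0.03]
  ]
}}

```text
clock: 14.55
tool_pos: [0.4879, 0.2231, 0.1779]
tool_rot: [[0.986, -0.167, 0.006], [-0.167, -0.986, 0.003], [0.006, -0.004, -1.0]]
contact_force: [-0.3, 0.2, 0.5]
opening: 0.0299
grip_force: 0.0
```

Run:
```python
from h import *
st,im,o=look(['screwdriver','pliers'],{'screwdriver':.013,'pliers':.014},fn='w8.png')
T=np.array([.5455,.2742]);a=np.radians(-9.75);R=np.array([[np.cos(a),-np.sin(a)],[np.sin(a),np.cos(a)]])
for n,m,w in o:
    r=cv2.minAreaRect(((w-T)@R*1000).astype(np.float32)); print(n,np.round(r[0],1),np.round(r[1],1),r[2])
```

```text
clock 14.55 tcp [0.4879 0.2231 0.1779] xang -9.63 q6 2.1
screwdriver 0.58 rect [0.5352 0.2288] [0.0175 0.1288] 79.2 box [296, 68, 21, 177]
pliers 0.77 rect [0.5487 0.2962] [0.06  0.126] 78.43 box [176, 64, 79, 179]
screwdriver [ -2.4 -46.5] [ 17.5 128.8] 88.94725036621094
pliers [-0.5 22.2] [ 60. 126.] 88.18487548828125
```

View pics/w8.png

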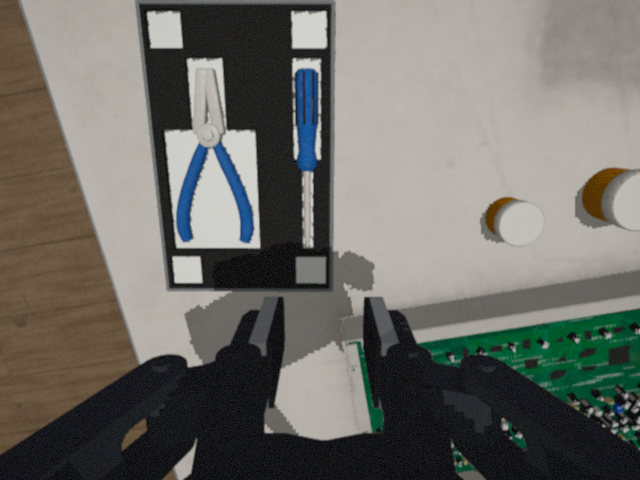

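Both tools lie in their cutouts: pliers body (176–255, 64–243) px, screwdriver handle in its slot (307,120) with the blade tip at (307,245). Next is the tier.

>>> {"name": "drive_tool", "arguments": {
  "commands": [
    [[-0.005,-0.04,0.02],[0,0,0],0.04],
    [[-0.01,-0.08,0.04],[0,0,0],0.04],
    [[-0.01,-0.12,0.06],[0,0,0],0.04],
    [[-0.01,-0.16,0.07],[0,0,0],0.04],
    [[-0.01,-0.2,0.07],[0,0,0],0.04],
    [[-0.01,-0.24,0.07],[0,0,0],0.04],
    [[-0.01,-0.28,0.07],[0,0,0],0.04],
    [[-0.015,-0.32,0.07],[0,0,0],0.04],
    [[-0.015,-0.36,0.07],[0,0,0],0.04],
    [[-0.018,-0.4,0.07],[0,0,0],0.04]
  ]
}}

```text
clock: 15.53
tool_pos: [0.4703, -0.1805, 0.2408]
tool_rot: [[0.986, -0.169, -0.003], [-0.169, -0.986, 0.001], [-0.003, -0.001, -1.0]]
contact_force: [1.2, 0.6, 0.1]
opening: 0.04
grip_force: 0.0
```

>>> {"name": "drive_tool", "arguments": {
  "commands": [
    [[0,-0.04,0],[0,0,-2],0.04],
    [[0,-0.08,0],[0,0,-4],0.04],
    [[0,-0.1,0],[0,0,-4],0.04],
    [[0,-0.1,0],[0,0,-4],0.04],
    [[0,-0.1,0],[0,0,-4],0.04]
  ]
}}

```text
clock: 15.95
tool_pos: [0.4702, -0.2791, 0.2404]
tool_rot: [[0.971, -0.24, -0.004], [-0.24, -0.971, 0.003], [-0.004, -0.002, -1.0]]
contact_force: [0.8, 0.1, -0.1]
opening: 0.04
grip_force: 0.0
```

Run:
```python
from h import *
st,im,o=look(['upper_tier'],{'upper_tier':.036},fn='w9.png')
np.save('st9.npy',np.array([st],dtype=object),allow_pickle=True)
```

```text
clock 15.95 tcp [ 0.4702 -0.2791  0.2404] xang -13.87 q6 1.21
upper_tier 0.74 rect [ 0.5505 -0.28  ] [0.1242 0.1649] 75.74 box [215, 1, 169, 212]
```

View pics/w9.png

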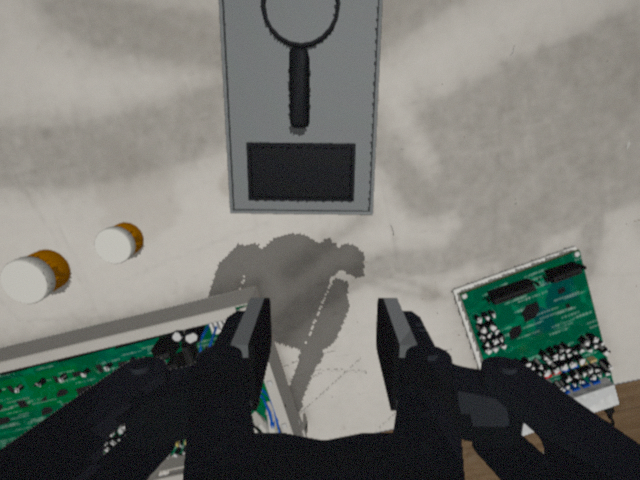

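The tier shows its near rim edge at y≈212 (x 231–373), handle from (300,47) to (299,127) and well above; the bay is nearest. Now the tier pose from the rim corners and handle.

Run:
```python
from h import *
st=np.load('st9.npy',allow_pickle=True)[0]
a=np.radians(-14.2);e=np.array([np.cos(a),np.sin(a)])
A,B=ray('wrist',[(231,212.5),(373,213.5)],.036,st); print(A,B,'len',np.linalg.norm(A-B),'ang',np.degrees(np.arctan2(*(A-B)[::-1]))-90)
c=(A+B)/2+e*.1; print('centre',c)
P=[np.r_[c+e*x+np.array([-e[1],e[0]])*y,z] for x,y,z in [(-.028,0,.066),(.028,0,.066),(-.028,-.007,.05),(.062,-.027,.038),(.062,.027,.038),(-.1,.062,.036),(0,.062,.036),(0,-.062,.036)]]
print(proj('wrist',P,st).round(0).tolist())
```

```text
[ 0.48742111 -0.20107635] [ 0.45715438 -0.31976159] len 0.12248371839160749 ang -14.306454617780304
centre [ 0.56923228 -0.28494971]
[[299.0, 126.0], [298.0, 43.0], [309.0, 126.0], [336.0, 1.0], [264.0, 0.0], [230.0, 213.0], [223.0, 89.0], [379.0, 90.0]]
```

>>> {"name": "drive_tool", "arguments": {
  "commands": [
    [[0.035,0,0],[0,0,0],0.045],
    [[0.065,-0.003,-0.02],[0,0,0],0.045],
    [[0.085,-0.006,-0.05],[0,0,0],0.045],
    [[0.09,-0.009,-0.08],[0,0,0],0.045],
    [[0.09,-0.009,-0.1],[0,0,0],0.045],
    [[0.09,-0.009,-0.1],[0,0,0],0.045],
    [[0.09,-0.009,-0.1],[0,0,0],0.045]
  ]
}}

```text
clock: 16.63
tool_pos: [0.5602, -0.285, 0.142]
tool_rot: [[0.972, -0.235, -0.003], [-0.235, -0.972, 0.002], [-0.003, -0.001, -1.0]]
contact_force: [0.5, 0.3, 1.0]
opening: 0.0448
grip_force: 0.0
```

Run:
```python
from h import *
st,im,o=look([],{},fn='w10.png')
```

```text
clock 16.63 tcp [ 0.5602 -0.285   0.142 ] xang -13.6 q6 1.28
```

View pics/w10.png

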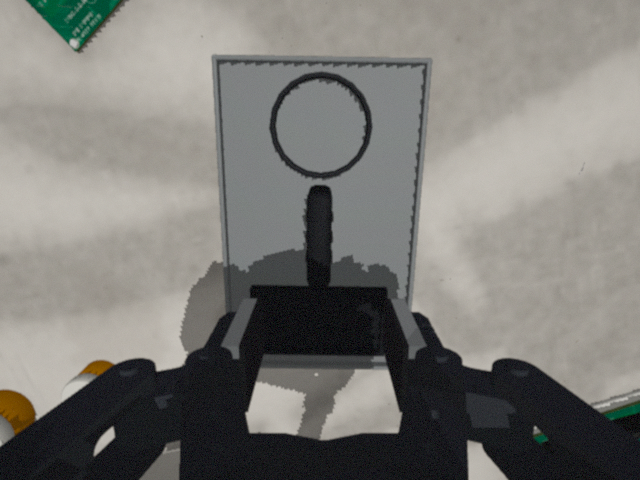

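The projection matched (rim, handle and well within 1–2 px). The handle is centred between the fingers at (318,235), so I'm grasping it.

>>> {"name": "drive_tool", "arguments": {
  "commands": [
    [[0.009,0,-0.03],[0,0,-0.5],0.045],
    [[0.009,0,-0.06],[0,0,-0.5],0.04],
    [[0.009,0,-0.09],[0,0,-0.5],0.04],
    [[0.009,0,-0.103],[0,0,-0.5],0.04],
    [[0.009,0,-0.103],[0,0,-0.5],0.03],
    [[0.009,0,-0.103],[0,0,-0.5],0.015],
    [[0.009,0,-0.103],[0,0,-0.5],0.005],
    [[0.009,0,-0.103],[0,0,-0.5],0.005],
    [[0.009,0,-0.103],[0,0,-0.5],0.005]
  ],
  "squeeze": 80
}}

```text
clock: 17.43
tool_pos: [0.5708, -0.2875, 0.0434]
tool_rot: [[0.969, -0.245, 0.004], [-0.245, -0.969, -0.002], [0.004, 0.001, -1.0]]
contact_force: [0.1, -0.1, 4.0]
opening: 0.0124
grip_force: 79.6
```

>>> {"name": "drive_tool", "arguments": {
  "commands": [
    [[0,0,0],[0,0,0],0.005],
    [[0,0,0.005],[0,0,0],0.005],
    [[0,0,0.015],[0,0,0],0.005],
    [[0,0,0.03],[0,0,0],0.005],
    [[0,0,0.06],[0,0,0],0.005],
    [[0,0,0.08],[0,0,0],0.005],
    [[0,0,0.08],[0,0,0],0.005]
  ]
}}

```text
clock: 18.02
tool_pos: [0.5715, -0.2879, 0.127]
tool_rot: [[0.969, -0.245, 0.008], [-0.245, -0.969, -0.005], [0.009, 0.002, -1.0]]
contact_force: [0.7, 0.3, -0.2]
opening: 0.0122
grip_force: 78.9
```

>>> {"name": "drive_tool", "arguments": {
  "commands": [
    [[0,0.03,0.02],[0,0,0],0.005],
    [[0,0.065,0.03],[0,0,0],0.005],
    [[-0.005,0.1,0.03],[0,0,1],0.005],
    [[-0.005,0.14,0.03],[0,0,2],0.005],
    [[-0.01,0.18,0.03],[0,0,3],0.005],
    [[-0.01,0.22,0.03],[0,0,4],0.005],
    [[-0.015,0.26,0.03],[0,0,4.5],0.005],
    [[-0.015,0.3,0.03],[0,0,4.5],0.005],
    [[-0.02,0.34,0.03],[0,0,4.5],0.005],
    [[-0.02,0.38,0.03],[0,0,4.5],0.005]
  ]
}}

```text
clock: 18.85
tool_pos: [0.5481, 0.0951, 0.149]
tool_rot: [[0.986, -0.169, -0.002], [-0.169, -0.986, -0.0], [-0.002, 0.001, -1.0]]
contact_force: [1.4, -0.6, -3.2]
opening: 0.0126
grip_force: 78.9
```

>>> {"name": "drive_tool", "arguments": {
  "commands": [
    [[0,0.04,0],[0,0,0],0.005],
    [[-0.002,0.08,0],[0,0,0],0.005],
    [[-0.004,0.12,0],[0,0,0],0.005],
    [[-0.005,0.15,0],[0,0,0],0.005],
    [[-0.005,0.17,-0.01],[0,0,0],0.005],
    [[-0.005,0.18,-0.02],[0,0,0],0.005],
    [[-0.005,0.181,-0.03],[0,0,0],0.005],
    [[-0.005,0.181,-0.03],[0,0,0],0.005],
    [[-0.005,0.181,-0.03],[0,0,0],0.005]
  ]
}}

```text
clock: 19.6
tool_pos: [0.5439, 0.2725, 0.1183]
tool_rot: [[0.985, -0.17, -0.003], [-0.17, -0.985, -0.002], [-0.003, 0.003, -1.0]]
contact_force: [0.1, -0.8, -2.6]
opening: 0.0122
grip_force: 78.9
```

Run:
```python
from h import *
st,im,o=look(['upper_tier','bottle'],{'upper_tier':.125},fn='w11.png')
save('scene','s1.png')
np.save('st11.npy',np.array([st],dtype=object),allow_pickle=True)
```

```text
clock 19.6 tcp [0.5439 0.2725 0.1183] xang -9.77 q6 2.15
upper_tier 0.82 rect [0.5663 0.2685] [0.1113 0.144 ] 79.93 box [140, 41, 367, 398]
```

View pics/w11.png

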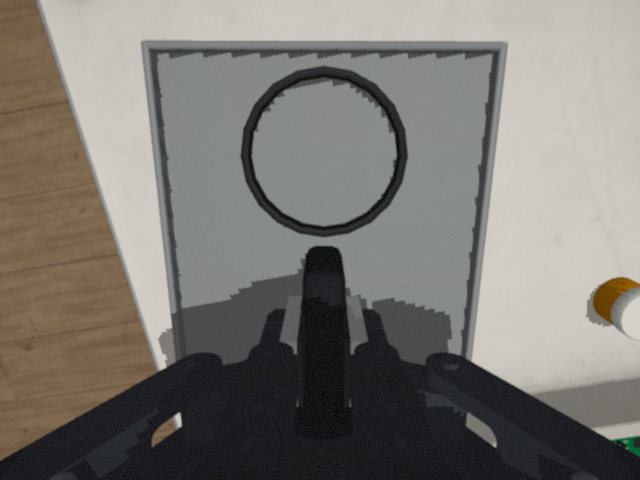

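The tier is held level: far rim corners at (144,43) and (505,43), handle in the fingers at (323,300). Tray lies hidden beneath. I'm working out its offset to the tray.

Run:
```python
from h import *
st=np.load('st11.npy',allow_pickle=True)[0]
T=np.array([.5455,.2742]);a=np.radians(-9.75);R=np.array([[np.cos(a),-np.sin(a)],[np.sin(a),np.cos(a)]])
for z in (.108,.112,.116):
    A,B=ray('wrist',[(143,42),(506,42)],z,st); q=(np.array([A,B])-T)@R*1000; print(z,q.round(1).tolist(),np.linalg.norm(A-B).round(4))
print(((np.array(st['tool_pos'])[:2]-T)@R*1000).round(1))
```

```text
0.108 [[96.1, 58.7], [96.0, -63.9]] 0.1226
0.112 [[95.4, 57.1], [95.3, -62.3]] 0.1193
0.116 [[94.7, 55.5], [94.6, -60.6]] 0.1161
[-1.3 -1.9]
```

>>> {"name": "drive_tool", "arguments": {
  "commands": [
    [[0.004,0.002,-0.01],[0,0,0],0.005],
    [[0.004,0.002,-0.03],[0,0,0],0.005],
    [[0.004,0.002,-0.05],[0,0,0],0.005],
    [[0.004,0.002,-0.06],[0,0,0],0.005],
    [[0.004,0.002,-0.06],[0,0,0],0.005],
    [[0.004,0.002,-0.06],[0,0,0],0.005]
  ]
}}

```text
clock: 20.3
tool_pos: [0.5483, 0.276, 0.0597]
tool_rot: [[0.986, -0.169, -0.001], [-0.169, -0.986, -0.001], [-0.001, 0.001, -1.0]]
contact_force: [0.4, 1.2, -1.0]
opening: 0.0126
grip_force: 79.0
```

>>> {"name": "drive_tool", "arguments": {
  "commands": [
    [[0,0,-0.002],[0,0,0],0.005],
    [[0,0,-0.004],[0,0,0],0.005],
    [[0,0,-0.005],[0,0,0],0.005],
    [[0,0,-0.005],[0,0,0],0.005]
  ]
}}

```text
clock: 20.63
tool_pos: [0.5487, 0.2764, 0.0558]
tool_rot: [[0.986, -0.169, 0.001], [-0.169, -0.986, 0.0], [0.001, -0.0, -1.0]]
contact_force: [-0.5, -0.7, -2.5]
opening: 0.0123
grip_force: 78.9
```

>>> {"name": "drive_tool", "arguments": {
  "commands": [
    [[0,0,-0.002],[0,0,0],0.005],
    [[0,0,-0.004],[0,0,0],0.005],
    [[0,0,-0.004],[0,0,0],0.005]
  ]
}}

```text
clock: 20.88
tool_pos: [0.5482, 0.2762, 0.0508]
tool_rot: [[0.986, -0.168, -0.001], [-0.168, -0.986, -0.0], [-0.001, 0.0, -1.0]]
contact_force: [0.0, -1.1, -2.5]
opening: 0.0122
grip_force: 78.9
```

>>> {"name": "drive_tool", "arguments": {
  "commands": [
    [[0,0,-0.002],[0,0,0],0.005],
    [[0,0,-0.003],[0,0,0],0.005],
    [[0,0,-0.003],[0,0,0],0.005]
  ]
}}

```text
clock: 21.13
tool_pos: [0.5487, 0.2764, 0.0493]
tool_rot: [[0.986, -0.168, 0.001], [-0.168, -0.986, 0.0], [0.001, -0.0, -1.0]]
contact_force: [-2.3, 0.2, 3.5]
opening: 0.0126
grip_force: 79.8
```

Contact came at the expected height. Releasing and rising, then checking.

>>> {"name": "drive_tool", "arguments": {
  "commands": [
    [[0,0,0],[0,0,0],0.02],
    [[0,0,0],[0,0,0],0.03],
    [[0,0,0],[0,0,0],0.045],
    [[0,0,0],[0,0,0],0.045],
    [[0,0,0.02],[0,0,0],0.045],
    [[0,0,0.05],[0,0,0],0.045],
    [[0,0,0.09],[0,0,0],0.05],
    [[-0.04,0,0.12],[0,0,0],0.06],
    [[-0.08,0,0.15],[0,0,0],0.06],
    [[-0.11,0,0.18],[0,0,0],0.06]
  ]
}}

```text
clock: 21.97
tool_pos: [0.4498, 0.276, 0.2169]
tool_rot: [[0.986, -0.169, -0.001], [-0.169, -0.986, -0.0], [-0.001, 0.001, -1.0]]
contact_force: [-0.4, 0.6, 0.6]
opening: 0.06
grip_force: 0.0
```

>>> {"name": "drive_tool", "arguments": {
  "commands": [
    [[0,0,0],[0,0,0],0.06],
    [[0,0,0],[0,0,0],0.06]
  ]
}}

```text
clock: 22.13
tool_pos: [0.4511, 0.277, 0.22]
tool_rot: [[0.986, -0.167, 0.006], [-0.167, -0.986, 0.003], [0.005, -0.004, -1.0]]
contact_force: [0.0, -1.5, -1.3]
opening: 0.0603
grip_force: 0.0
```

Run:
```python
from h import *
st,im,o=look(['upper_tier'],{'upper_tier':.042},fn='w12.png')
np.save('st12.npy',np.array([st],dtype=object),allow_pickle=True)
T=np.array([.5455,.2742]);a=np.radians(-9.75);R=np.array([[np.cos(a),-np.sin(a)],[np.sin(a),np.cos(a)]])
for n,m,w in o:
    r=cv2.minAreaRect(((w-T)@R*1000).astype(np.float32)); print(n,np.round(r[0],1),np.round(r[1],1),r[2])
    np.save('w12c.npy',w)
```

```text
clock 22.13 tcp [0.4511 0.277  0.22  ] xang -9.63 q6 2.23
upper_tier 0.57 rect [0.527  0.2799] [0.1242 0.1623] 80.26 box [212, 0, 179, 228]
upper_tier [-19.2   2.5] [162.3 124.2] 0.008877471089363098
```

View pics/w12.png

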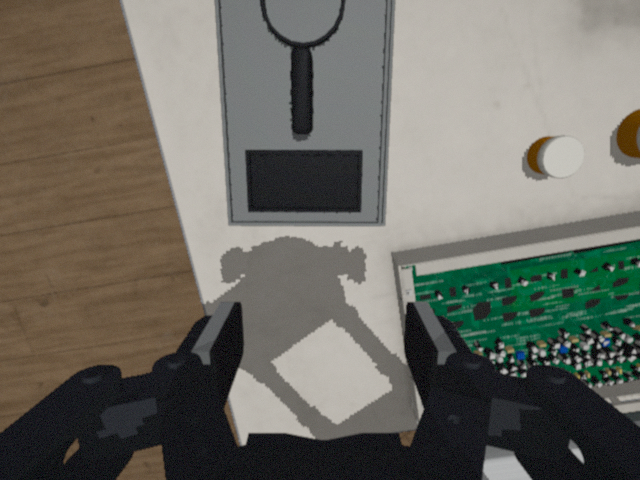

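Tier sits squarely over the tray: near rim at y≈225 px, hand clear, centre within ~2 mm, rim width consistent with seated height. Now the jar.

>>> {"name": "drive_tool", "arguments": {
  "commands": [
    [[0,-0.04,0],[0,0,0],0.06],
    [[-0.005,-0.08,0],[0,0,0],0.06],
    [[-0.01,-0.12,0],[0,0,0],0.06],
    [[-0.015,-0.16,0],[0,0,0],0.06],
    [[-0.02,-0.2,0],[0,0,0],0.06],
    [[-0.025,-0.24,-0.01],[0,0,0],0.06],
    [[-0.03,-0.265,-0.03],[0,0,0],0.06],
    [[-0.035,-0.275,-0.05],[0,0,0],0.06],
    [[-0.035,-0.275,-0.06],[0,0,0],0.06],
    [[-0.035,-0.275,-0.06],[0,0,0],0.06]
  ]
}}

```text
clock: 23.07
tool_pos: [0.4148, 0.0008, 0.1523]
tool_rot: [[0.985, -0.171, -0.007], [-0.171, -0.985, 0.001], [-0.007, 0.0, -1.0]]
contact_force: [0.0, -0.6, -0.3]
opening: 0.06
grip_force: 0.0
```

>>> {"name": "drive_tool", "arguments": {
  "commands": [
    [[0,0,0],[0,0,0],0.06],
    [[0,0,0],[0,0,0],0.06]
  ]
}}

```text
clock: 23.23
tool_pos: [0.4168, 0.002, 0.1571]
tool_rot: [[0.986, -0.167, 0.0], [-0.167, -0.986, 0.0], [0.0, -0.0, -1.0]]
contact_force: [0.1, 0.3, 0.9]
opening: 0.06
grip_force: 0.0
```

Run:
```python
from h import *
st,im,o=look(['flux_jar'],{'flux_jar':.038},fn='w13.png')
hsv=cv2.cvtColor(im,cv2.COLOR_RGB2HSV)
for n,m,w in o:
    lid=(m&(hsv[...,1]<60)).astype(np.uint8)
    c=max(cv2.findContours(lid,0,1)[0],key=cv2.contourArea).reshape(-1,2)
    p=ray('wrist',c,.038,st).astype(np.float32); print('lid',np.round(cv2.minEnclosingCircle(p),4) if 0 else [np.round(v,4) for v in cv2.minEnclosingCircle(p)])
```

```text
clock 23.23 tcp [0.4168 0.002  0.1571] xang -9.64 q6 1.66
flux_jar 0.85 rect [0.4714 0.0005] [0.0425 0.0408] 80.31 box [276, 119, 69, 68]
flux_jar 0.85 rect [ 0.4821 -0.0808] [0.0315 0.0361] 16.17 box [407, 82, 62, 54]
flux_jar 0.84 rect [0.4681 0.0747] [0.0323 0.0372] 30.32 box [166, 152, 62, 55]
flux_jar 0.25 rect [0.4837 0.1888] [0.0209 0.1067] 67.87 box [0, 94, 34, 170]
lid [array([0.4713, 0.0005]), np.float64(0.0214)]
lid [array([ 0.4826, -0.082 ]), np.float64(0.0169)]
lid [array([0.4672, 0.0762]), np.float64(0.0171)]
lid [array([0.4876, 0.1985]), np.float64(0.0534)]
```

View pics/w13.png

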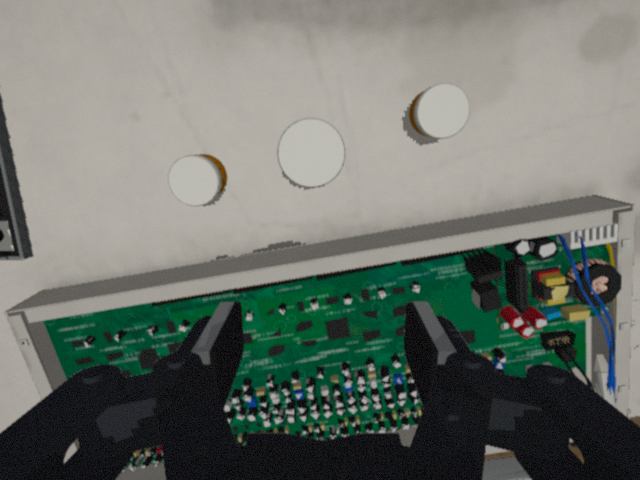

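Large jar lid is at px (311,153), world (0.4713, 0.0005), radius 21.4 mm; the small ones flank it at (197,180) and (440,110).

>>> {"name": "drive_tool", "arguments": {
  "commands": [
    [[0.03,-0.001,-0.01],[0,0,0],0.066],
    [[0.0545,-0.0015,-0.03],[0,0,0],0.066],
    [[0.0545,-0.0015,-0.07],[0,0,0],0.066],
    [[0.0545,-0.0015,-0.09],[0,0,0],0.066],
    [[0.0545,-0.0015,-0.09],[0,0,0],0.066],
    [[0.0545,-0.0015,-0.11],[0,0,0],0.066],
    [[0.0545,-0.0015,-0.13],[0,0,0],0.066],
    [[0.0545,-0.0015,-0.141],[0,0,0],0.066],
    [[0.0545,-0.0015,-0.141],[0,0,0],0.066],
    [[0.0545,-0.0015,-0.141],[0,0,0],0.066]
  ],
  "squeeze": 40
}}

```text
clock: 24.17
tool_pos: [0.4712, 0.0, 0.0168]
tool_rot: [[0.986, -0.168, 0.001], [-0.168, -0.986, -0.0], [0.001, -0.0, -1.0]]
contact_force: [-1.2, 0.2, 0.4]
opening: 0.0657
grip_force: 0.0
```

>>> {"name": "drive_tool", "arguments": {
  "commands": [
    [[0,0,0],[0,0,0],0.05],
    [[0,0,0],[0,0,0],0.04],
    [[0,0,0],[0,0,0],0.035],
    [[0,0,0],[0,0,0],0.035],
    [[0,0,0],[0,0,0],0.035]
  ]
}}

```text
clock: 24.58
tool_pos: [0.472, -0.0002, 0.0178]
tool_rot: [[0.986, -0.169, 0.004], [-0.169, -0.986, -0.0], [0.003, -0.0, -1.0]]
contact_force: [-1.0, 1.5, 6.3]
opening: 0.041
grip_force: 40.7
```

>>> {"name": "drive_tool", "arguments": {
  "commands": [
    [[0,0,0.01],[0,0,0],0.035],
    [[0,0,0.04],[0,0,0],0.035],
    [[0,0,0.08],[0,0,0],0.035],
    [[0,0,0.12],[0,0,0],0.035],
    [[0,0,0.14],[0,0,0],0.035],
    [[0,0,0.14],[0,0,0],0.035]
  ]
}}

```text
clock: 25.08
tool_pos: [0.4731, -0.0004, 0.1631]
tool_rot: [[0.986, -0.169, 0.011], [-0.169, -0.986, -0.001], [0.011, -0.001, -1.0]]
contact_force: [0.2, 0.4, 1.0]
opening: 0.0406
grip_force: 40.7
```

>>> {"name": "drive_tool", "arguments": {
  "commands": [
    [[0.01,0.035,0],[0,0,0],0.035],
    [[0.02,0.07,0],[0,0,0],0.035],
    [[0.03,0.105,0],[0,0,0],0.035],
    [[0.04,0.14,0],[0,0,0],0.035],
    [[0.05,0.175,0],[0,0,0],0.035],
    [[0.06,0.21,0],[0,0,0],0.035],
    [[0.065,0.245,0],[0,0,0],0.035],
    [[0.068,0.276,0],[0,0,0],0.035],
    [[0.068,0.276,0],[0,0,0],0.035],
    [[0.068,0.276,0],[0,0,0],0.035]
  ]
}}

```text
clock: 25.92
tool_pos: [0.538, 0.277, 0.1543]
tool_rot: [[0.986, -0.166, -0.002], [-0.166, -0.986, -0.001], [-0.002, 0.001, -1.0]]
contact_force: [0.2, 0.3, -0.8]
opening: 0.0408
grip_force: 40.8
```

>>> {"name": "drive_tool", "arguments": {
  "commands": [
    [[0,0,0],[0,0,0],0.035],
    [[0,0,0],[0,0,0],0.035],
    [[0,0,0],[0,0,0],0.035]
  ]
}}

```text
clock: 26.17
tool_pos: [0.5388, 0.2746, 0.1557]
tool_rot: [[0.985, -0.17, 0.0], [-0.17, -0.985, -0.0], [0.0, 0.0, -1.0]]
contact_force: [0.1, -0.3, -0.5]
opening: 0.0405
grip_force: 40.8
```

Run:
```python
from h import *
st,im,o=look(['flux_jar'],{'flux_jar':.18},fn='w14.png')
np.save('st14.npy',np.array([st],dtype=object),allow_pickle=True)
T=np.array([.5455,.2742]);a=np.radians(-9.75);e=np.array([np.cos(a),np.sin(a)]);nn=np.array([-e[1],e[0]])
c=np.array([.5455,.2757])+.062*e
th=np.linspace(0,2*np.pi,60)
g=cv2.imread('pics/w14.png')
for r,col in((.027,(0,0,255)),):
    for p in proj('wrist',[np.r_[c+r*(np.cos(t)*e+np.sin(t)*nn),.044] for t in th],st): cv2.circle(g,tuple(int(v) for v in p),1,col,-1)
cv2.imwrite('pics/w14o.png',g); print(c)
```

```text
clock 26.17 tcp [0.5388 0.2746 0.1557] xang -9.79 q6 2.16
flux_jar 0.93 rect [0.5466 0.2731] [0.0392 0.0499] 80.15 box [264, 256, 120, 141]
flux_jar 0.7 rect [0.5483 0.1869] [0.0227 0.0144] 54.66 box [566, 251, 68, 59]
flux_jar 0.33 rect [0.5888 0.2673] [0.0568 0.0728] 80.12 box [209, 59, 214, 250]
[0.60660448 0.26520033]
```

View pics/w14o.png

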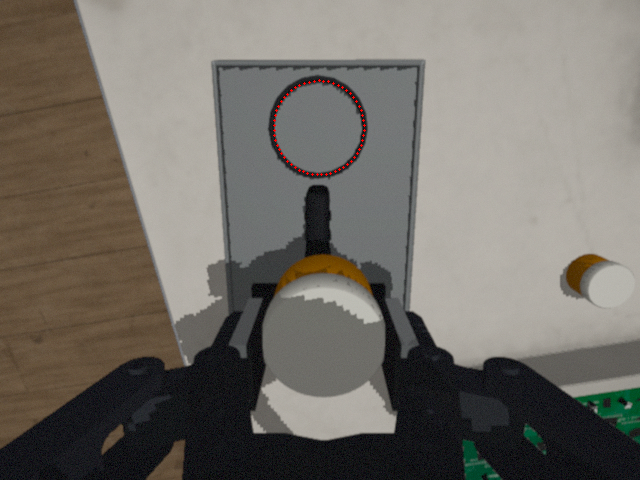

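The projected well circle (red) fits the picture at (319,128) and the jar is held upright at (323,330). Moving over the well and lowering.

>>> {"name": "drive_tool", "arguments": {
  "commands": [
    [[0.034,-0.005,0],[0,0,0],0.035],
    [[0.0677,-0.0096,0],[0,0,0],0.035],
    [[0.0677,-0.0096,-0.03],[0,0,0],0.035],
    [[0.0677,-0.0096,-0.06],[0,0,0],0.035],
    [[0.0677,-0.0096,-0.075],[0,0,0],0.035],
    [[0.0677,-0.0096,-0.075],[0,0,0],0.035],
    [[0.0677,-0.0096,-0.075],[0,0,0],0.035]
  ]
}}

```text
clock: 26.85
tool_pos: [0.6059, 0.2654, 0.0797]
tool_rot: [[0.986, -0.169, -0.002], [-0.169, -0.986, -0.001], [-0.002, 0.001, -1.0]]
contact_force: [0.0, -0.5, 0.1]
opening: 0.0412
grip_force: 40.8
```

Run:
```python
from h import *
st,im,o=look(['bottle'],{},fn='w15.png')
```

```text
clock 26.85 tcp [0.6059 0.2654 0.0797] xang -9.75 q6 2.1
```

>>> {"name": "drive_tool", "arguments": {
  "commands": [
    [[0,0,-0.01],[0,0,0],0.035],
    [[0,0,-0.018],[0,0,0],0.035],
    [[0,0,-0.022],[0,0,0],0.035],
    [[0,0,-0.024],[0,0,0],0.035],
    [[0,0,-0.024],[0,0,0],0.035]
  ]
}}

```text
clock: 27.37
tool_pos: [0.6059, 0.266, 0.0555]
tool_rot: [[0.986, -0.168, -0.002], [-0.168, -0.986, -0.001], [-0.001, 0.001, -1.0]]
contact_force: [0.2, 0.1, -0.2]
opening: 0.041
grip_force: 40.8
```

>>> {"name": "drive_tool", "arguments": {
  "commands": [
    [[0,0,-0.001],[0,0,0],0.035],
    [[0,0,-0.002],[0,0,0],0.035],
    [[0,0,-0.002],[0,0,0],0.035]
  ]
}}

```text
clock: 27.62
tool_pos: [0.6065, 0.2662, 0.0546]
tool_rot: [[0.986, -0.169, 0.0], [-0.169, -0.986, 0.0], [0.0, -0.0, -1.0]]
contact_force: [-0.2, -0.1, -0.6]
opening: 0.0406
grip_force: 40.8
```

>>> {"name": "drive_tool", "arguments": {
  "commands": [
    [[0,0,-0.001],[0,0,0],0.035],
    [[0,0,-0.001],[0,0,0],0.035],
    [[0,0,-0.001],[0,0,0],0.05],
    [[0,0,-0.001],[0,0,0],0.06],
    [[0,0,-0.001],[0,0,0],0.066],
    [[0,0,-0.001],[0,0,0],0.066],
    [[0,0,0.02],[0,0,0],0.066],
    [[0,0,0.06],[0,0,0],0.066],
    [[0,0,0.1],[0,0,0],0.066],
    [[-0.04,0,0.13],[0,0,0],0.066]
  ]
}}

```text
clock: 28.45
tool_pos: [0.5767, 0.2656, 0.1816]
tool_rot: [[0.985, -0.171, 0.004], [-0.171, -0.985, 0.0], [0.003, -0.001, -1.0]]
contact_force: [0.8, 0.1, 0.8]
opening: 0.0658
grip_force: 0.0
```

>>> {"name": "drive_tool", "arguments": {
  "commands": [
    [[-0.04,0,0.01],[0,0,0],0.066],
    [[-0.08,0,0.02],[0,0,0],0.066],
    [[-0.08,0,0.02],[0,0,0],0.066],
    [[-0.08,0,0.02],[0,0,0],0.066]
  ]
}}

```text
clock: 28.78
tool_pos: [0.492, 0.2666, 0.2014]
tool_rot: [[0.986, -0.167, 0.003], [-0.167, -0.986, 0.001], [0.003, -0.002, -1.0]]
contact_force: [0.9, -0.0, 0.8]
opening: 0.066
grip_force: 0.0
```

Run:
```python
from h import *
st,im,o=look(['flux_jar','bottle','tape'],{'flux_jar':.074},fn='w16.png')
hsv=cv2.cvtColor(im,cv2.COLOR_RGB2HSV)
a=np.radians(-9.75);R=np.array([[np.cos(a),-np.sin(a)],[np.sin(a),np.cos(a)]])
for n,m,w in o[:2]:
    lid=(m&(hsv[...,1]<60)).astype(np.uint8)
    c=max(cv2.findContours(lid,0,1)[0],key=cv2.contourArea).reshape(-1,2)
    p=ray('wrist',c,.074,st).astype(np.float32); q=cv2.minEnclosingCircle(p); print('lid',np.round(q[0],4),q[1],'tier mm',((np.array(q[0])-[.5455,.2757])@R*1000).round(1))
s=save('scene','s2.png');
```

```text
clock 28.78 tcp [0.492  0.2666 0.2014] xang -9.62 q6 2.17
flux_jar 0.84 rect [0.6044 0.2663] [0.0413 0.0434] 80.3 box [261, 17, 68, 81]
flux_jar 0.81 rect [0.4832 0.1111] [0.04   0.0282] 54.81 box [524, 188, 62, 45]
lid [0.6046 0.2662] 0.022026948630809784 tier mm [59.8  0.7]
lid [0.4812 0.1076] 0.01616484485566616 tier mm [ -34.9 -176.6]
```

View pics/s2.png

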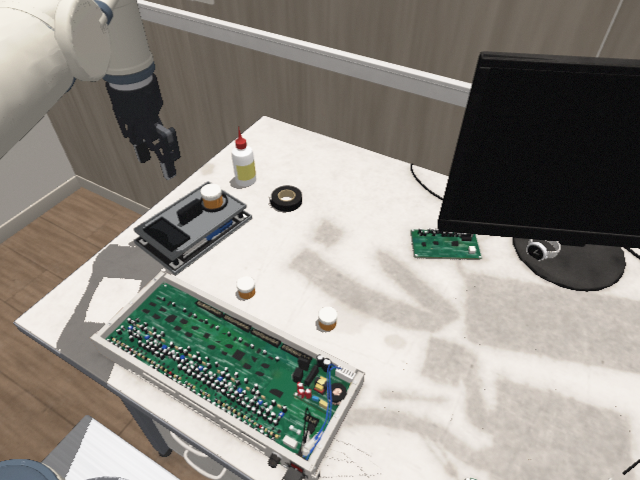

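The scene picture shows the jar upright in the well at (211,197), the tier level on the tray, the hand clear, and the bottle (243,165) and tape (286,198) in place. Handing in.

```bash
python3 -c "
from bench import *
print(sign_off())"
```

```text
the job is handed in; nothing more can be done
None
```

The kit is packed and handed in at about 29 s: pliers and screwdriver in their cutouts, tier on the tray, jar in the round well, bottle and tape not moved; no verdict came back, seated heights were judged from pictures and forces only, and I viewed 16 pictures, two over the limit of 14.

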